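# Set up a glazing place: hang the pail, bring the red-lidded jar round and hold it

## Robot

A 6-joint arm with a two-finger parallel gripper is mounted at the origin on the work surface. World frame = base frame: x ahead of the robot, y to its left, z up, the work surface at z = 0. Lengths are in m, angles in rad, forces in N, time in s.
With the tool pointing down it reaches from about 0.375 to 0.975 m from the base axis. Payload 3.8 kg.
Tool frame: the origin (TCP) lies on the centre line of the jaws, within the pads' length; the fingertips stand 19 mm ahead of it and the grasp point (between the pads) is the TCP; z points along the fingers, y is the line along which they close (so a half turn about z gives the same grasp; the last joint's range is limited). The gripper opens to 88 mm and grips with 3 to 60 N. Pads are 18 mm wide; open, the fingers measure 123 mm over their backs; the gripper's body (75 mm by 187 mm) begins 45 mm behind the grasp point.
Start: joints at [-1.357, 0.264, 1.604, -0, 1.274, -0.037], TCP at [0.168, -0.654, 0.258] pointing down, gripper open.
Joint ranges: [-2.63, 2.63], [-0.94, 2.18], [0.31, 2.57], [-1.31, 4.45], [0, 2.66], [-2.55, 2.55]. Speed limits (rad/s): [2.57, 2.57, 3.14, 3.14, 3.14, 3.14].

## Interface

Orientations are given as [roll, pitch, yaw] about the fixed x, y, z axes, in that order (R = Rz(yaw) Ry(pitch) Rx(roll)).
In Python, from cell import arm gives the robot as it stands.
- The arm moves only by the tool nudge_tcp, called by a JSON object that holds its "fn" and its "kwargs". Schema: {"type":"object","properties":{"motion":{"type":"string"},"clamp_n":{"type":"number"},"only":{"type":"string"},"quiet":{"type":"boolean"},"lines":{"type":"string"}},"required":["motion"],"additionalProperties":false}. motion is a string of 1 to 12 rows, one to a line, with the numbers parted by commas; each row has 7 numbers: dx, dy, dz in shares of the most that a row can go, 1 being 50 mm, then a rotation vector rx, ry, rz in units of 0.05 rad, then the finger opening in m; each row shifts and turns the commanded pose from where the row before left it, along the tool's axes as they then stand; what a row does not reach is not made up. A row lasts 1/10 s, in which the tool goes at most 0.05 m and 0.15 rad, less where a joint would pass 70% of its speed; a pose out of reach is approached as far as the arm can. The fingers move at their own pace and stop on an object; clamp_n is the grip in N (left out, the last holds). Time passes only in rows, so rows that do not move let the fingers close. The tool returns the time, the measured TCP pose, the force, the opening and the grip force at its end. only (a regular expression) keeps the lines of the reply that match it, lines (a string "A,B") keeps lines A to B, and quiet returns only ok. Input that does not fit is refused with a message, and nothing moves.
- arm.get_obs(): the state, without advancing time (a new reading comes with each control period).
- arm.get_image(name): name is "scene" or "side" or "wrist"; returns a dict with "frame" (400x640x3 uint8, red, green, blue), "fx", "fy", "cx", "cy" (pixels), "R" (3x3) and "t" (3): a world point X has camera coordinates R X + t. Camera axes: x right, y down, z forward; pixel columns grow to the right and rows downward; lengths in m; the calibration is good to about 2 mm. A picture is of the moment at which its call begins. There is no depth.
- arm.sign_off(): hands the job in; it is judged then, once.
The state is a dict: "time_s": time; "joint_positions": joint angles; "joint_vel": joint speeds; "tau": joint torques, N m; "eef_pos": TCP position; "orientation": TCP orientation; "wrist_force": force on the tool from outside, world axes, zero at the start; "torque": the same for the moment, N m; "grip_width": finger opening in m; "grasp_force": force on a finger pad.
Only numpy, scipy, OpenCV 4.12 (cv2) and the standard library are available. Lean on these libraries where they do the work, as an engineer would, in place of code of your own. Each camera call takes 0.05 s, during which the arm holds its last target. There are 200 camera calls.

## Task

Get this place at the clay table ready for glazing: first hang the green scrap pail by its wooden grip on the hook and let go of it, then turn the glaze carousel until the red-lidded jar stands right at the yellow pointer on its base. Finish while still gripping the carousel (by a jar lid, say) so that it stays still there; do not let go at the end. Leave the plaster mould, the red dish and the tool box where they are.

Things in the scene. Friction and masses are not known exactly. Their poses are not given: they have to be found in the camera images.
- pail: small green open pail, loose, about 0.16 kg, 84 mm across the rim, 62 mm tall, with a stiff upright steel bail (it does not fold) 86 mm wide between its legs, in the plane of the pail's y and z axes. Origin: centre of the underside; z up.
- pail_grip (a point): centre of the pail's light-wood grip, 125 mm above the pail's underside, at the top of the bail. The grip is a bar 66 mm long along y, 20 mm thick along x, 22 mm high. Below it the bail is open for 52 mm down to the pail's rim. Axes as the pail's.
- hook_stand: fixed steel stand: foot of radius 50 mm, 9 mm thick upright, bent at 180 mm height into a level 9 mm thick round rod that runs 140 mm along the stand's -x axis (roughly towards the robot) and ends in a lip turned up to about 16 mm above the rod's top. The upright does not rise above the rod. Origin: centre of the foot's underside; z up.
- hook_seat (a point): point on the top of the hook's level rod, 184.5 mm above the table, 68 mm from the upright and about 79 mm from the lip's tip. Its -x axis points along the rod to the lip (the free end), +x to the upright. A hung pail's grip lies across the rod, its centre 11 mm above this height.
- caddy_base: fixed round wooden base of the glaze carousel, radius 122 mm, with a yellow pointer block (26 mm square set cornerwise, 30 mm high) standing 142 mm out along its -x axis (the front). Origin: on the turning axis, at table height.
- front_mark (a point): point above the base on the line from its axis to the yellow pointer, 70 mm from the axis, 113 mm above the table: where the centre of the red lid must come.
- carousel: turntable, radius 112 mm, turning freely either way about the base's vertical axis, no stops; friction 0.04 N m, stays where left. Fixed on it: four jars 56 mm across, 90 degrees apart, centres 70 mm from the axis, with fixed round lids 44 mm across, 22 mm high, tops 114 mm above the table: one red, three cream. Low steel hub. Origin: on the axis, 20 mm above the table.
- red_lid (a point): centre of the red lid's top face, 114 mm above the table, on the carousel's own -x axis.
- mould: oval plaster mould, 132 x 84 x 45 mm, loose; leave it alone. Origin: centre of the underside.
- dish: red dish of radius 45 mm with a clay piece in it, 64 mm tall in all, loose; leave it alone. Origin: centre of the underside.
- tool_box: open cardboard box of modelling tools, 75 x 250 x 42 mm (long along its y), loose; leave it alone. Origin: centre of the underside.

How it is judged:
By the outcome, as a careful person would: the job done as asked, in the order asked, and still so for the second after the job is handed in, while the arm keeps its last pose, push and grip.
It also fails if it takes over 64 s, if anything falls off the work surface, if the arm or the gripper's body presses on something with over 40 N, if the wrist force passes 120 N, or if a joint passes its speed limit or range.

## Working session

There is one attempt and no reset: what is moved stays moved. The work goes in short steps, Python scripts to look and compute and a tool call to move; the robot and the scene stay as the last step left them, time stands still between calls to the robot, and variables do not carry over. Pictures are saved under pics/ and viewed, at most 10 in all, crops included, and the job is handed in when it is done.

```bash
ls; mkdir -p pics
```

Create h.py:
```python
import cv2,numpy as np
from cell import arm
def snap(name,fn=None):
    d=arm.get_image(name)
    if fn: cv2.imwrite('pics/'+fn,cv2.cvtColor(d['frame'],cv2.COLOR_RGB2BGR))
    return d
def ray(d,u,v):
    R=np.array(d['R']);t=np.array(d['t'])
    return -R.T@t, R.T@np.array([(u-d['cx'])/d['fx'],(v-d['cy'])/d['fy'],1])
def onz(d,u,v,z):
    c,r=ray(d,u,v); return c+r*(z-c[2])/r[2]
def tri(a,b):
    c1,r1=ray(*a);c2,r2=ray(*b)
    s=np.linalg.lstsq(np.c_[r1,-r2],c2-c1,rcond=None)[0]
    p,q=c1+s[0]*r1,c2+s[1]*r2
    return (p+q)/2,np.linalg.norm(p-q)
def proj(d,X):
    p=np.array(d['R'])@np.array(X)+np.array(d['t']); return d['fx']*p[0]/p[2]+d['cx'],d['fy']*p[1]/p[2]+d['cy']
```

Run:
```python
from h import *
import pickle
D={}
for n in('scene','side','wrist'):
    d=snap(n,n+'0.png');D[n]=d
    print(n,-np.array(d['R']).T@np.array(d['t']),d['fx'],np.array(d['R'])[2])
pickle.dump(D,open('d0.pkl','wb'))
```

```text
cell.py
pics
scene [0.94988032 0.42056458 0.99199162] 427.11416898268885 [-0.3028772  -0.51492203 -0.80194807]
side [0.16187545 0.62676549 0.7449387 ] 458.46159086482385 [ 0.44166635 -0.68098852 -0.58411083]
wrist [ 0.23426796 -0.63595268  0.38348172] 303.91023327385483 [-0.2629029  -0.06413203 -0.9626885 ]
```

View pics/scene0.png

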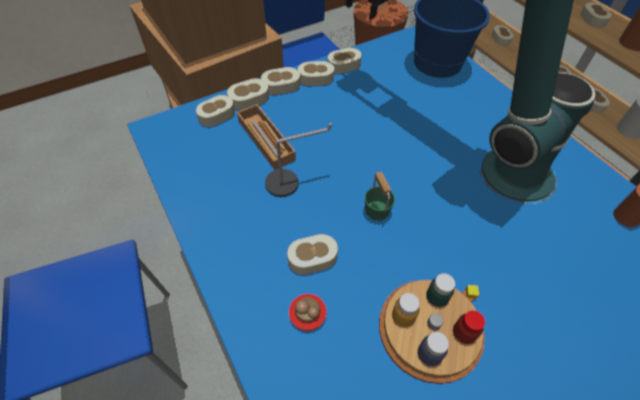

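View pics/side0.png

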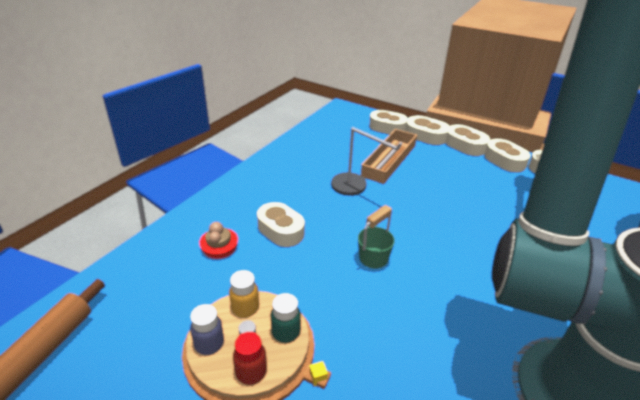

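The scene view shows the pail at (379,205) with its grip at (383,183), the rod from (281,139) to (330,127), the red jar at (470,322) and the pointer at (473,291). In the side view the grip is at (379,214), the rod runs from (352,129) to (398,148), the red jar is at (249,350) and the pointer at (318,372).

Run:
```python
from h import *
import pickle
D=pickle.load(open('d0.pkl','rb'))
def comps(d,lo,hi,box,nm):
    x0,y0,x1,y1=box
    hsv=cv2.cvtColor(d['frame'],cv2.COLOR_RGB2HSV)
    m=cv2.inRange(hsv,lo,hi);k=np.zeros_like(m);k[y0:y1,x0:x1]=m[y0:y1,x0:x1]
    n,l,s,c=cv2.connectedComponentsWithStats(k)
    for i in range(1,n):
        if s[i,4]>12: 
            (cx,cy),(w,h),a=cv2.minAreaRect(np.argwhere(l==i)[:,::-1].astype(np.float32));print(nm,s[i],c[i].round(1),'rect',round(cx,1),round(cy,1),round(w,1),round(h,1),round(a,1), cv2.boxPoints(((cx,cy),(w,h),a)).round(1).tolist())
S,T=D['scene'],D['side']
for d,gb,cb in((S,(365,165,400,200),(370,260,500,385)),(T,(360,198,400,230),(170,260,345,400))):
    comps(d,(5,60,90),(25,255,255),gb,'grip')
    comps(d,(23,150,120),(35,255,255),cb,'yellow')
    comps(d,(0,0,120),(179,70,255),cb,'cream')
    hsv=cv2.cvtColor(d['frame'],cv2.COLOR_RGB2HSV)
    comps(d,(0,180,60),(4,255,255),cb,'red')
a=cv2.resize(S['frame'][90:220,230:410],None,fx=4,fy=4,interpolation=cv2.INTER_CUBIC)[:,:720]
b=cv2.resize(T['frame'][100:280,300:440],None,fx=4,fy=4,interpolation=cv2.INTER_CUBIC)
c=cv2.resize(S['frame'][270:380,380:500],None,fx=5,fy=5,interpolation=cv2.INTER_CUBIC)
o=np.zeros((600,800,3),np.uint8)
# left: scene hook x3.2 ; right side
a=cv2.resize(S['frame'][115:215,255:395],None,fx=400/140,fy=400/140,interpolation=cv2.INTER_CUBIC)
b=cv2.resize(T['frame'][110:270,320:420],None,fx=3.75,fy=3.75,interpolation=cv2.INTER_CUBIC)
c=cv2.resize(S['frame'][270:370,380:500],None,fx=3.1,fy=3.1,interpolation=cv2.INTER_CUBIC)
o[:a.shape[0],:400]=a;o[:600,410:410+b.shape[1]]=b;o[290:600,:372]=c
cv2.imwrite('pics/z.png',o[:,:,::-1])
```

```text
grip [376 173  14  19 136] [382.5 182. ] rect 382.6 182.2 21.5 6.3 63.4 [[375.0, 174.0], [380.6000061035156, 171.1999969482422], [390.20001220703125, 190.39999389648438], [384.6000061035156, 193.1999969482422]]
yellow [467 286  12  10  93] [472.4 290.7] rect 472.5 290.5 9.0 11.0 90.0 [[467.0, 286.0], [478.0, 286.0], [478.0, 295.0], [467.0, 295.0]]
cream [435 274  30  19 294] [445.4 282.6] rect 448.0 285.5 29.0 16.3 45.0 [[432.0, 281.0], [443.5, 269.5], [464.0, 290.0], [452.5, 301.5]]
cream [388 280  44  17  45] [409.7 284. ] rect 408.5 285.2 6.0 45.9 69.6 [[385.8999938964844, 290.3999938964844], [428.8999938964844, 274.3999938964844], [431.0, 280.0], [388.0, 296.0]]
cream [399 293  21  19 316] [409.  302.1] rect 409.0 302.0 18.0 20.0 90.0 [[399.0, 293.0], [419.0, 293.0], [419.0, 311.0], [399.0, 311.0]]
cream [429 313  15  13 143] [436.1 319.1] rect 436.2 319.4 14.3 11.6 63.4 [[427.79998779296875, 315.6000061035156], [438.20001220703125, 310.3999938964844], [444.6000061035156, 323.20001220703125], [434.20001220703125, 328.3999938964844]]
cream [427 331  22  22 375] [437.5 341.9] rect 
[... 1656 characters left out ...]
99969482422, 334.79998779296875], [200.1999969482422, 335.79998779296875]]
cream [311 361  20  26  39] [323.6 369.9] rect 322.9 371.1 27.8 11.4 59.7 [[311.0, 362.0], [320.79998779296875, 356.29998779296875], [334.79998779296875, 380.29998779296875], [325.0, 386.0]]
red [235 333  30  50 494] [250.6 364.7] rect 249.1 357.8 48.6 28.9 85.2 [[232.6999969482422, 334.79998779296875], [261.5, 332.3999938964844], [265.6000061035156, 380.79998779296875], [236.8000030517578, 383.20001220703125]]
red [235 335   6  15  21] [236.8 341.7] rect 236.8 341.6 2.7 14.6 17.1 [[233.39999389648438, 348.20001220703125], [237.6999969482422, 334.29998779296875], [240.3000030517578, 335.1000061035156], [236.0, 349.0]]
```

View pics/z.png

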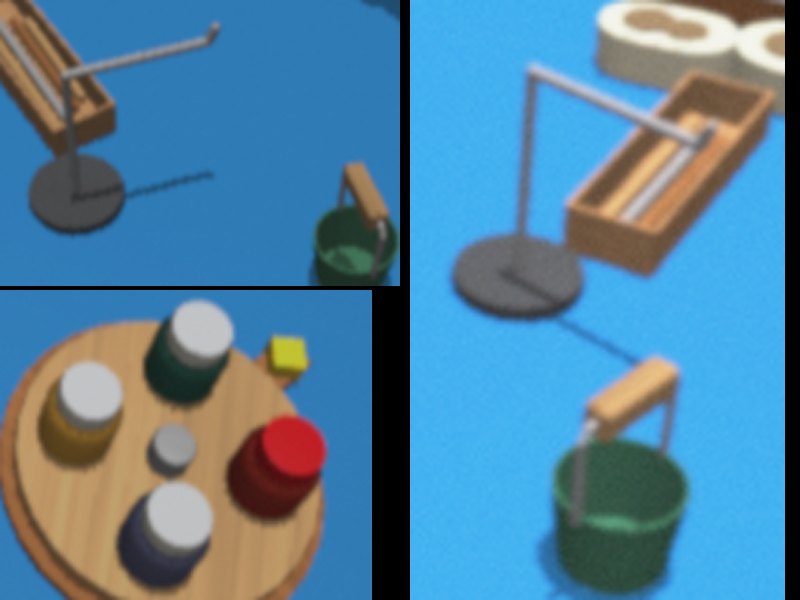

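The crop shows the rod corner at scene (278,141) and side (352.5,129), and the lip base at scene (328,129) and side (397,148). The grip runs along scene (379,174) to (386,192), and the lid tops are clearly visible.

Run:
```python
from h import *
import pickle
D=pickle.load(open('d0.pkl','rb'));S,T=D['scene'],D['side']
for n,a,b in(('corner',(278.1,141.3),(352.5,128.7)),('lipbase',(327.8,129.4),(397.3,147.9)),('foot',(282,182.6),(348.5,183.3)),
 ('gripA',(378.9,173.8),(369.9,220.7)),('gripA2',(378.9,173.8),(388.8,208.7)),('gripB',(385.9,192),(369.9,220.7)),('gripB2',(385.9,192),(388.8,208.7)),('gripc',(382.5,182.2),(378.7,215.5)),('red',(475.2,320.3),(247,343)),('hub',(436.1,319.1),(246.6,326.1)),('yel',(472.5,289.5),(318.5,370))):
    print(n,tri((S,*a),(T,*b)))
P=[onz(S,u,v,.114)[:2] for u,v in((475.2,320.3),(445.2,282.6),(409.4,302.9),(437.7,342.9))]
print(np.array(P),np.mean(P,0),[np.linalg.norm(p-np.mean(P,0)) for p in P])
ye=onz(S,472.5,289.5,.03);print(ye,np.linalg.norm(ye[:2]-np.mean(P,0)))
# pail rim
for d in(S,T):
    hsv=cv2.cvtColor(d['frame'],cv2.COLOR_RGB2HSV);m=cv2.inRange(hsv,(45,60,15),(88,255,140))
    n,l,s,c=cv2.connectedComponentsWithStats(m);
    for i in range(1,n):
        if 200<s[i,4]<3000: print(s[i],c[i])
    print([proj(d,p) for p in ([*np.mean(P,0),.114],)])
print(arm.get_obs()['eef_pos'],arm.get_obs()['orientation'])
```

```text
corner (array([ 0.64307044, -0.31387088,  0.18005754]), np.float64(0.00039146937539740075))
lipbase (array([ 0.5062848 , -0.28852734,  0.18017271]), np.float64(0.0009435606766238323))
foot (array([ 0.64345203, -0.3136173 ,  0.00763801]), np.float64(4.739128681018422e-05))
gripA (array([ 0.4603843 , -0.10004716,  0.12658842]), np.float64(0.046029330050609885))
gripA2 (array([ 0.44484786, -0.12505611,  0.12780635]), np.float64(0.0007536565325829039))
gripB (array([ 0.46179428, -0.06852058,  0.1246727 ]), np.float64(0.0016499704077213046))
gripB2 (array([ 0.44711457, -0.08861621,  0.13039892]), np.float64(0.04790048156303026))
gripc (array([ 0.45327851, -0.09610829,  0.12610763]), np.float64(0.002817639675087427))
red (array([0.48997378, 0.30104358, 0.11305427]), np.float64(0.0007472597303373797))
hub (array([0.53874329, 0.24875484, 0.06392777]), np.float64(0.0008998232534934616))
yel (array([0.39723484, 0.228275  , 0.02542652]), np.float64(0.0029406341358962744))
[[0.49028961 0.30082185]
 [0.48902489 0.20165695]
 [0.58795886 0.20040566]
 [0.59009275 0.29870983]] [0.53934153 0.25039857] [np.float64(0.07034626877561147), np.float64(0.07005361743636837), np.float64(0.06973475936907983), np.float64(0.07006899480700503)]
[0.39904725 0.22780919 0.03      ] 0.14210124850639108
[366 187  28  33 607] [377.17462932 203.68039539]
[428 281  24  25 258] [436.76356589 296.6744186 ]
[(np.float64(441.75880160705), np.float64(311.4594303860898))]
[359 227  35  41 997] [375.61283852 246.88966901]
[272 312  27  30 528] [285.37121212 328.60037879]
[(np.float64(243.84796510131787), np.float64(307.97379380585977))]
[ 0.16741411 -0.6533898   0.25669852] [-3.13987713e+00 -5.84794781e-05  2.50802372e-01]
```

Add to h.py:
```python
from scipy.spatial.transform import Rotation as Ro
def go(p,yaw=None):
    o=arm.get_obs();R=Ro.from_euler('xyz',o['orientation'])
    print('t',o['time_s'],'pos',np.round(o['eef_pos'],4),'rpy',np.round(o['orientation'],3),'F',np.round(o['wrist_force'],1),'w',round(o['grip_width'],4))
    print('move tool',R.inv().apply(np.array(p)-o['eef_pos']).round(4))
    if yaw is not None: print('rotvec (after)',(R.inv()*Ro.from_euler('xyz',[np.pi,0,yaw])).as_rotvec().round(3))
```

```bash
python3 -c "
from h import *
go([.4585,-.0796,.22],1.279)"
```

```text
t 0.15 pos [ 0.1674 -0.6534  0.2567] rpy [-3.14  -0.     0.251] F [-0.3  0.2 -0.2] w 0.0882
move tool [ 0.4244 -0.4835  0.0376]
rotvec (after) [-2.000e-03 -1.000e-03 -1.028e+00]
```

The manual's scale: shifts go in shares of 50 mm and turns go in units of 0.05 rad. Converting my numbers, -0.0365 m is -0.73, 0.032 m is 0.64.

{"fn": "nudge_tcp", "kwargs": {"motion": "0.64,-0.73,0,0,0,0,0.088\n0.64,-0.73,0,0,0,0,0.088\n0.64,-0.73,0,0,0,0,0.088\n0.64,-0.73,0,0,0,0,0.088\n0.64,-0.73,0,0,0,0,0.088\n0.64,-0.73,0,0,0,0,0.088\n0.64,-0.73,0,0,0,0,0.088\n0.64,-0.73,0,0,0,0,0.088\n0.64,-0.73,0,0,0,0,0.088\n0.64,-0.73,0,0,0,0,0.088\n0.64,-0.73,0,0,0,0,0.088\n0.64,-0.73,0,0,0,0,0.088"}}

```text
time_s: 1.35
eef_pos: [0.4311, -0.1323, 0.2577]
orientation: [3.141, -0.0, 0.251]
wrist_force: [0.4, -0.5, 0.7]
grip_width: 0.0876
grasp_force: 0.0
```

{"fn": "nudge_tcp", "kwargs": {"motion": "0,0,0,0,0,-2.94,0.088\n0,0,0,0,0,-2.94,0.088\n0,0,0,0,0,-2.94,0.088\n0,0,0,0,0,-2.94,0.088\n0,0,0,0,0,-2.94,0.088\n0,0,0,0,0,-2.94,0.088\n0,0,0,0,0,-2.94,0.088\n0,0,0,0,0,0,0.088\n0,0,0,0,0,0,0.088"}}

```text
time_s: 2.25
eef_pos: [0.4306, -0.1342, 0.2575]
orientation: [-3.141, -0.0, 1.276]
wrist_force: [-0.1, 0.4, 0.4]
grip_width: 0.0881
grasp_force: 0.0
```

Run:
```python
from h import *
import pickle
go([.4585,-.0796,.22],1.279)
d=snap('wrist','w1.png');pickle.dump(d,open('w1.pkl','wb'))
```

```text
t 2.25 pos [ 0.4306 -0.1342  0.2575] rpy [-3.141 -0.     1.276] F [-0.1  0.4  0.4] w 0.0881
move tool [0.0604 0.0108 0.0375]
rotvec (after) [-0.    -0.    -0.003]
```

View pics/w1.png

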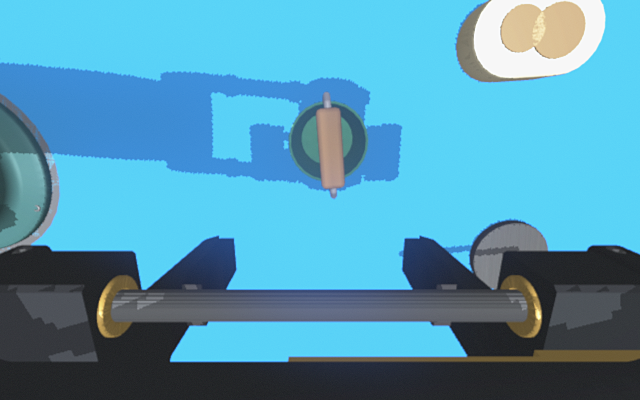

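In the wrist view the grip runs from (328,108) to (333,188), with its centre near (331,148).

Run:
```python
from h import *
import pickle
d=pickle.load(open('w1.pkl','rb'));S=pickle.load(open('d0.pkl','rb'))['scene']
f=d['frame'];hsv=cv2.cvtColor(f,cv2.COLOR_RGB2HSV)
m=cv2.inRange(hsv,(0,50,100),(22,255,255));k=np.zeros_like(m);k[95:200,310:350]=m[95:200,310:350]
r=cv2.minAreaRect(np.argwhere(k)[:,::-1].astype(np.float32));print(r)
b=cv2.boxPoints(r);b=b[np.argsort(b[:,1])];A=b[:2].mean(0);B=b[2:].mean(0)
a,bb=onz(d,*A,.134),onz(d,*B,.134);c=(a+bb)/2;v=a-bb;print(a,bb,c,np.linalg.norm(v),'ydir',np.degrees(np.arctan2(v[1],v[0])))
print(tri((d,*r[0]),(S,382.5,182.2)))
y=np.arctan2(v[1],v[0])
t=c+.018*v/np.linalg.norm(v);print(t)
go([t[0],t[1],.127],y)
```

```text
((330.1446838378906, 147.02537536621094), (75.3081283569336, 21.944091796875), 85.91438293457031)
[ 0.45825035 -0.06385889  0.134     ] [ 0.44551438 -0.12325806  0.134     ] [ 0.45188237 -0.09355848  0.134     ] 0.060749212623410355 ydir 77.89825246793501
(array([ 0.45318208, -0.09428845,  0.12944798]), np.float64(0.003269994756804601))
[ 0.45565604 -0.07595849  0.134     ]
t 2.3 pos [ 0.4307 -0.1342  0.2576] rpy [-3.141 -0.     1.277] F [-0.8  0.1  0.2] w 0.0883
move tool [0.063  0.007  0.1306]
rotvec (after) [-0.    -0.    -0.083]
```

In the tool's units: 0.031 m is 0.62, 0.0305 m is 0.61, -0.06 rad is -1.2.

{"fn": "nudge_tcp", "kwargs": {"motion": "0.62,0.08,0,0,0,0,0.088\n0.61,0.08,0,0,0,0,0.088\n0,0,0.6,0,0,-1.2,0.088\n0,0,0.6,0,0,0,0.088\n0,0,0.6,0,0,0,0.088\n0,0,0.5,0,0,0,0.088\n0,0,0.32,0,0,0,0.088\n0,0,0,0,0,0,0.088"}}

```text
time_s: 3.1
eef_pos: [0.4538, -0.0772, 0.124]
orientation: [-3.136, 0.0, 1.338]
wrist_force: [-0.2, 0.0, 0.9]
grip_width: 0.0876
grasp_force: 0.0
```

{"fn": "nudge_tcp", "kwargs": {"motion": "0,0,0,0,0,0,0\n0,0,0,0,0,0,0\n0,0,0,0,0,0,0\n0,0,0,0,0,0,0\n0,0,0,0,0,0,0\n0,0,0,0,0,0,0\n0,0,0,0,0,0,0\n0,0,0,0,0,0,0", "clamp_n": 35}}

```text
time_s: 3.9
eef_pos: [0.4561, -0.0776, 0.1267]
orientation: [3.142, -0.0, 1.34]
wrist_force: [-0.2, -0.6, -0.5]
grip_width: 0.026
grasp_force: 0.0
```

{"fn": "nudge_tcp", "kwargs": {"motion": "0,0,0,0,0,0,0\n0,0,0,0,0,0,0\n0,0,0,0,0,0,0\n0,0,0,0,0,0,0", "clamp_n": 35}}

```text
time_s: 4.3
eef_pos: [0.4561, -0.0777, 0.1267]
orientation: [-3.141, 0.0, 1.34]
wrist_force: [-0.2, -0.1, 0.0]
grip_width: 0.0196
grasp_force: 34.9
```

{"fn": "nudge_tcp", "kwargs": {"motion": "0,0,-0.4,0,0,0,0\n0,0,-0.6,0,0,0,0\n0,0,-0.6,0,0,0,0\n0,0,-0.4,0,0,0,0\n0,0,0,0,0,0,0\n0,0,0,0,0,0,0"}}

```text
time_s: 4.9
eef_pos: [0.4558, -0.0775, 0.226]
orientation: [-3.141, -0.0, 1.34]
wrist_force: [-0.3, -0.4, -1.9]
grip_width: 0.0195
grasp_force: 34.9
```

Run:
```python
from h import *
import pickle
D={n:snap(n) for n in('scene','side','wrist')};pickle.dump(D,open('d1.pkl','wb'))
S,T=D['scene'],D['side'];o=arm.get_obs()
u,v=map(int,proj(S,o['eef_pos']));u2,v2=map(int,proj(T,o['eef_pos']));print(u,v,u2,v2)
im=np.zeros((600,800,3),np.uint8)
f=lambda F,u,v:cv2.resize(F[max(v-50,0):v+50,u-65:u+65],None,fx=3,fy=3)
a=f(S['frame'],u,v);b=f(T['frame'],u2,v2);im[:a.shape[0],:390]=a;im[:b.shape[0],400:790]=b
w=cv2.resize(D['wrist']['frame'],(464,290));im[305:595,:464]=w
cv2.imwrite('pics/g1.png',im[:,:,::-1])
```

```text
391 162 379 181
```

View pics/g1.png

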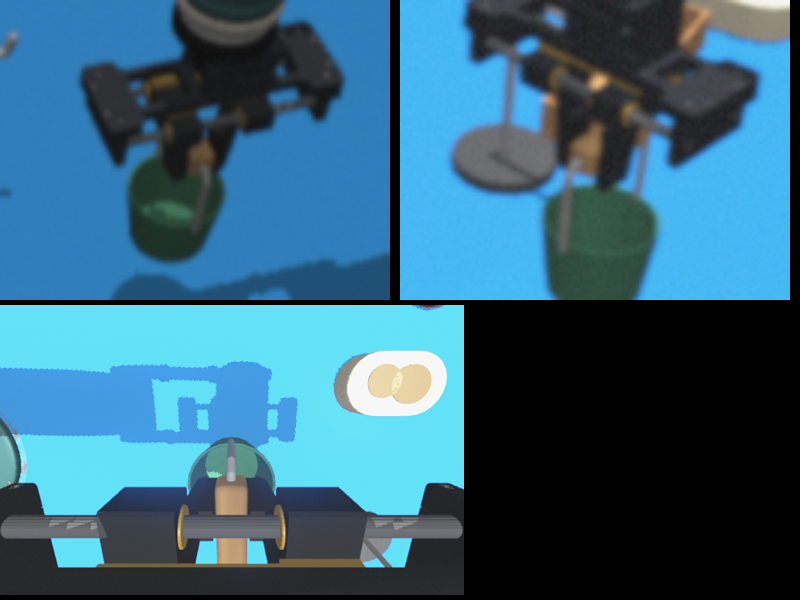

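The pail hangs level in the jaws, with the grip square between the pads (opening 19.5 mm). Next I check the in-hand offset and the lip tip.

Run:
```python
from h import *
import pickle
D=pickle.load(open('d0.pkl','rb'));S,T=D['scene'],D['side'];W=pickle.load(open('d1.pkl','rb'))['wrist']
print('lip tip',tri((S,330.6,125.2),(T,401,144.8)))
e=onz(W,231*640/464,(475-305)*400/290,.2243+.009);o=arm.get_obs();R=Ro.from_euler('xyz',o['orientation'])
print('grip end in tool',R.inv().apply(e-o['eef_pos']))
go([.4616,-.2621,.226],1.388)
```

```text
lip tip (array([ 0.49801607, -0.288354  ,  0.19169491]), np.float64(0.0007083331333636753))
grip end in tool [ 0.02247983 -0.00054256 -0.00869306]
t 5.05 pos [ 0.4548 -0.0774  0.2246] rpy [-3.138 -0.     1.34 ] F [-0.5  0.2 -2.2] w 0.0195
move tool [-0.1783  0.0489 -0.0016]
rotvec (after) [-0.004 -0.    -0.048]
```

Run:
```python
from h import *
import pickle
D=pickle.load(open('d1.pkl','rb'));W=D['wrist'];f=W['frame']
o=arm.get_obs();R=Ro.from_euler('xyz',o['orientation']);p=np.array(o['eef_pos'])
for x in(.010,.015,.020,.025,.03): print(x,np.round(proj(W,p+R.apply([x,0,-.009])),1),np.round(proj(W,p+R.apply([x,0,.0127])),1))
cv2.imwrite('pics/g2.png',cv2.resize(f[200:400,240:400],None,fx=3,fy=3,interpolation=cv2.INTER_CUBIC)[:,:,::-1])
for v in range(215,262,3): print(v,f[v,319])
```

```text
0.01 [319.9 262.1] [319.8 242. ]
0.015 [319.9 251.3] [319.8 232.5]
0.02 [319.9 240.3] [319.8 222.9]
0.025 [319.9 229.1] [319.8 213.1]
0.03 [320.  217.6] [319.9 203.1]
215 [155 159 171]
218 [155 160 171]
221 [155 160 170]
224 [157 161 171]
227 [157 160 169]
230 [169 173 180]
233 [199 202 210]
236 [187 188 196]
239 [186 188 195]
242 [187 190 198]
245 [120 102  91]
248 [136 115  99]
251 [162 136 111]
254 [175 143 115]
257 [180 149 118]
260 [186 153 119]
```

View pics/g2.png

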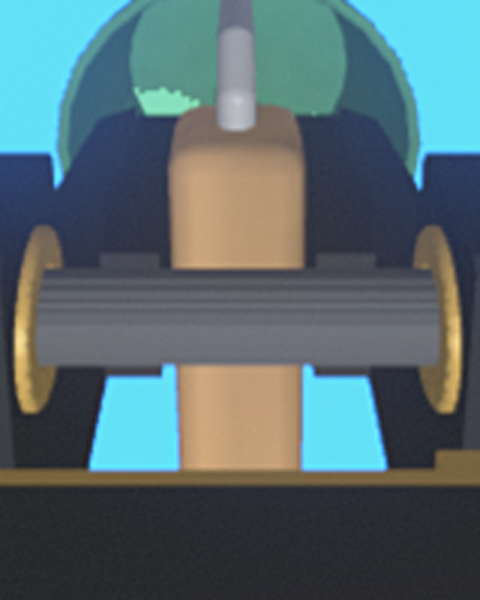

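The grip's end face meets its top at v≈250, about 15 mm ahead of the TCP, so the offset is about 18 mm as planned.

{"fn": "nudge_tcp", "kwargs": {"motion": "-0.4,0.1,0,0,0,0,0\n-0.64,0.18,0,0,0,0,0\n-0.68,0.2,0,0,0,0,0\n-0.68,0.18,0,0,0,0,0\n-0.68,0.18,0,0,0,0,0\n-0.48,0.14,0,0,0,-0.96,0\n0,0,0,0,0,0,0\n0,0,0,0,0,0,0"}}

```text
time_s: 5.85
eef_pos: [0.4622, -0.262, 0.225]
orientation: [-3.139, -0.002, 1.386]
wrist_force: [0.2, 1.3, -2.5]
grip_width: 0.0197
grasp_force: 34.9
```

```bash
python3 -c "
from h import *
go([.5796,-.2839,.226],1.388)"
```

```text
t 5.85 pos [ 0.4622 -0.262   0.225 ] rpy [-3.139e+00 -2.000e-03  1.386e+00] F [ 0.2  1.3 -2.5] w 0.0197
move tool [ 1.000e-04  1.194e-01 -1.400e-03]
rotvec (after) [-0.003 -0.002 -0.002]
```

In the tool's units: 0.022 m is 0.44, 0.021 m is 0.42.

{"fn": "nudge_tcp", "kwargs": {"motion": "0,0.24,0,0,0,0,0\n0,0.4,0,0,0,0,0\n0,0.44,0,0,0,0,0\n0,0.44,0,0,0,0,0\n0,0.44,0,0,0,0,0\n0,0.42,0,0,0,0,0\n0,0,0,0,0,0,0\n0,0,0,0,0,0,0"}}

```text
time_s: 6.65
eef_pos: [0.5804, -0.2825, 0.226]
orientation: [-3.14, -0.0, 1.389]
wrist_force: [-0.1, 0.4, -1.9]
grip_width: 0.0195
grasp_force: 34.9
```

Run:
```python
from h import *
go([.5796,-.2839,.1972],1.388)
import pickle
D={n:snap(n) for n in('scene','side')};pickle.dump(D,open('d2.pkl','wb'))
im=np.zeros((480,800,3),np.uint8)
for i,n in enumerate(D):
    u,v=map(int,proj(D[n],arm.get_obs()['eef_pos']));y,x=max(v-60,0),u-50
    print(n,x,y);im[:,i*400:i*400+400]=cv2.resize(D[n]['frame'][y:y+120,x:x+100],(400,480),interpolation=cv2.INTER_CUBIC)
cv2.imwrite('pics/h1.png',im[:,:,::-1])
```

```text
t 6.65 pos [ 0.5804 -0.2825  0.226 ] rpy [-3.14  -0.     1.389] F [-0.1  0.4 -1.9] w 0.0195
move tool [-0.0015 -0.0005  0.0288]
rotvec (after) [-0.001 -0.     0.001]
scene 254 67
side 320 63
```

View pics/h1.png

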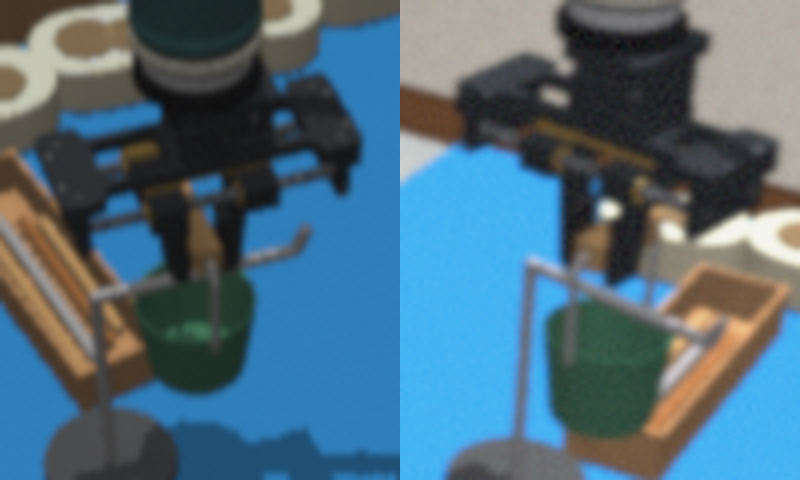

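The rod now passes through the bail under the grip in both views, clear of the lip, with the upright on the far side. I lower it next.

In the tool's units: 0.008 m is 0.16, 0.005 m is 0.1.

{"fn": "nudge_tcp", "kwargs": {"motion": "-0.02,0,0.16,0,0,0,0\n0,0,0.16,0,0,0,0\n0,0,0.1,0,0,0,0\n0,0,0.06,0,0,0,0\n0,0,0.04,0,0,0,0\n0,0,0,0,0,0,0\n0,0,0,0,0,0,0"}}

```text
time_s: 7.45
eef_pos: [0.58, -0.2849, 0.2009]
orientation: [3.141, 0.0, 1.388]
wrist_force: [0.4, 0.8, -2.1]
grip_width: 0.0195
grasp_force: 34.9
```

{"fn": "nudge_tcp", "kwargs": {"motion": "0,0,0.02,0,0,0,0\n0,0,0.02,0,0,0,0\n0,0,0,0,0,0,0\n0,0,0,0,0,0,0"}}

```text
time_s: 7.85
eef_pos: [0.5799, -0.2848, 0.1988]
orientation: [3.142, 0.0, 1.388]
wrist_force: [-0.3, 0.4, -2.1]
grip_width: 0.0201
grasp_force: 34.9
```

{"fn": "nudge_tcp", "kwargs": {"motion": "0,0,0.02,0,0,0,0\n0,0,0,0,0,0,0\n0,0,0,0,0,0,0"}}

```text
time_s: 8.15
eef_pos: [0.5799, -0.2848, 0.1976]
orientation: [-3.141, -0.0, 1.388]
wrist_force: [-0.0, -0.2, -2.3]
grip_width: 0.0193
grasp_force: 34.9
```

{"fn": "nudge_tcp", "kwargs": {"motion": "0,0,0.02,0,0,0,0\n0,0,0,0,0,0,0\n0,0,0,0,0,0,0"}}

```text
time_s: 8.45
eef_pos: [0.58, -0.2849, 0.1971]
orientation: [3.141, 0.0, 1.388]
wrist_force: [0.0, 1.6, 0.4]
grip_width: 0.0198
grasp_force: 34.9
```

The wrist load has come off, so the grip is resting on the rod. I release it.

{"fn": "nudge_tcp", "kwargs": {"motion": "0,0,0,0,0,0,0.024\n0,0,0,0,0,0,0.03\n0,0,0,0,0,0,0.036\n0,0,0,0,0,0,0.05\n0,0,0,0,0,0,0.05\n0,0,0,0,0,0,0.05\n0,0,0,0,0,0,0.05\n0,0,0,0,0,0,0.05"}}

```text
time_s: 9.25
eef_pos: [0.5799, -0.2848, 0.1967]
orientation: [-3.142, -0.0, 1.388]
wrist_force: [0.1, -0.7, 0.5]
grip_width: 0.0502
grasp_force: 0.0
```

{"fn": "nudge_tcp", "kwargs": {"motion": "0,0,-0.2,0,0,0,0.05\n0,0,-0.4,0,0,0,0.05\n0,0,-0.6,0,0,0,0.05\n0,0,-0.6,0,0,0,0.05\n0,0,-0.6,0,0,0,0.06\n0,0,-0.4,0,0,0,0.06\n0,0,0,0,0,0,0.06\n0,0,0,0,0,0,0.06"}}

```text
time_s: 10.05
eef_pos: [0.58, -0.2848, 0.3372]
orientation: [3.14, 0.0, 1.388]
wrist_force: [0.5, 0.1, 0.6]
grip_width: 0.0601
grasp_force: 0.0
```

Run:
```python
from h import *
go([.44,-.02,.30],1.388)
import pickle
D={n:snap(n) for n in('scene','side')};pickle.dump(D,open('d3.pkl','wb'))
im=np.zeros((480,800,3),np.uint8)
for i,n in enumerate(D):
    u,v=map(int,proj(D[n],[.5764,-.3013,.17]));y,x=max(v-60,0),u-50
    im[:,i*400:i*400+400]=cv2.resize(D[n]['frame'][y:y+120,x:x+100],(400,480),interpolation=cv2.INTER_CUBIC)
cv2.imwrite('pics/h2.png',im[:,:,::-1])
```

```text
t 10.05 pos [ 0.58   -0.2848  0.3372] rpy [3.14  0.    1.388] F [0.5 0.1 0.6] w 0.0601
move tool [ 0.235  -0.1859  0.0369]
rotvec (after) [ 0.001  0.    -0.   ]
```

View pics/h2.png

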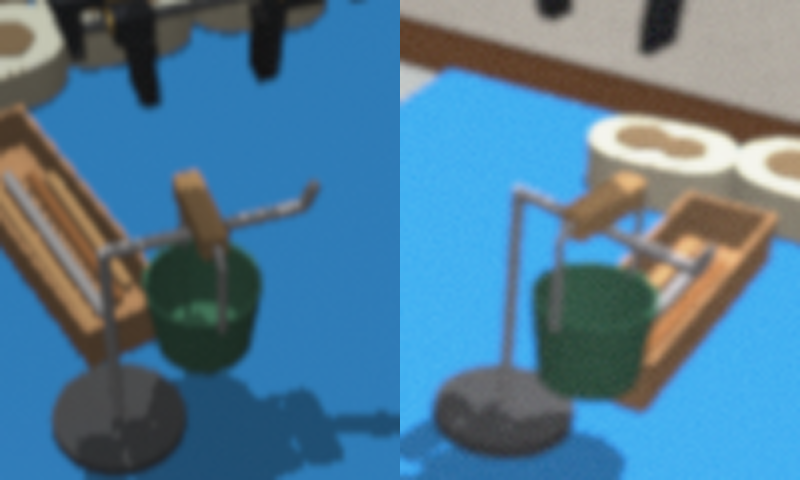

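The pail hangs on the rod by its grip between the upright and the lip, free of the gripper. Now the carousel.

```bash
python3 -c "
from h import *
go([.490,.301,.20],2.34)"
```

```text
t 10.15 pos [ 0.5792 -0.2844  0.3349] rpy [-3.139e+00 -1.000e-03  1.388e+00] F [-0.   0.3 -0.2] w 0.0598
move tool [ 0.5593 -0.1939  0.1359]
rotvec (after) [-0.002 -0.002 -0.952]
```

{"fn": "nudge_tcp", "kwargs": {"motion": "0.932,-0.324,0,0,0,0,0.088\n0.932,-0.324,0,0,0,0,0.088\n0.932,-0.324,0,0,0,0,0.088\n0.932,-0.324,0,0,0,0,0.088\n0.932,-0.324,0,0,0,0,0.088\n0.932,-0.324,0,0,0,0,0.088\n0.932,-0.324,0,0,0,0,0.088\n0.932,-0.324,0,0,0,0,0.088\n0.932,-0.324,0,0,0,0,0.088\n0.932,-0.324,0,0,0,0,0.088\n0.932,-0.324,0,0,0,0,0.088\n0.932,-0.324,0,0,0,0,0.088"}}

```text
time_s: 11.35
eef_pos: [0.4891, 0.302, 0.3346]
orientation: [-3.139, 0.002, 1.388]
wrist_force: [0.7, 0.1, 0.5]
grip_width: 0.0878
grasp_force: 0.0
```

{"fn": "nudge_tcp", "kwargs": {"motion": "0,0,0.2,0,0,-2.8,0.088\n0,0,0.4,0,0,-2.8,0.088\n0,0,0.4,0,0,-2.8,0.088\n0,0,0.4,0,0,-2.8,0.088\n0,0,0.4,0,0,-2.8,0.088\n0,0,0.4,0,0,-2.8,0.088\n0,0,0.4,0,0,-2.2,0.088\n0,0,0,0,0,0,0.088\n0,0,0,0,0,0,0.088"}}

```text
time_s: 12.25
eef_pos: [0.4896, 0.2999, 0.2053]
orientation: [-3.138, -0.001, 2.335]
wrist_force: [0.6, 0.0, 0.8]
grip_width: 0.0886
grasp_force: 0.0
```

Run:
```python
from h import *
import pickle
D={n:snap(n) for n in('wrist','side')};pickle.dump(D,open('d4.pkl','wb'))
go([.490,.301,.1145],2.34)
cv2.imwrite('pics/w4.png',D['wrist']['frame'][:,:,::-1])
```

```text
t 12.35 pos [0.4909 0.3007 0.2074] rpy [3.141 0.    2.336] F [0.  0.2 0.1] w 0.088
move tool [ 0.0009 -0.0005  0.0929]
rotvec (after) [ 0.001  0.    -0.004]
```

View pics/w4.png

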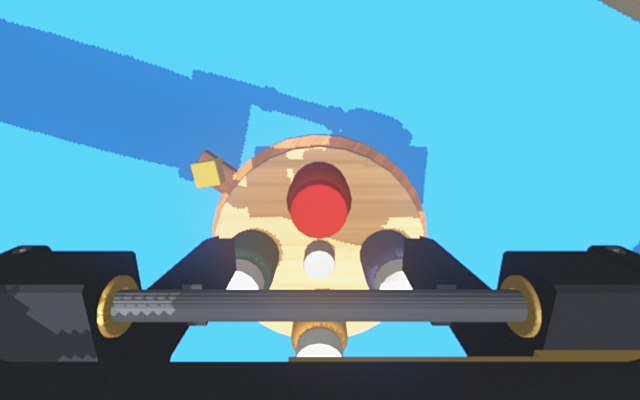

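Wrist view: the red lid top is at (319,210), the hub at (319,261) and the pointer top at (206,173). The jaws straddle the lid along the tangent.

Run:
```python
from h import *
import pickle
W=pickle.load(open('d4.pkl','rb'))['wrist'];S=pickle.load(open('d0.pkl','rb'))['scene']
hsv=cv2.cvtColor(W['frame'],cv2.COLOR_RGB2HSV)
def cc(lo,hi):
    n,l,s,c=cv2.connectedComponentsWithStats(cv2.inRange(hsv,lo,hi));i=1+s[1:,4].argmax();print(s[i]);return c[i]
y=cc((24,120,150),(32,255,255));r=cc((0,150,200),(6,255,255))
ct=np.array([.5392,.2500])
for n,p,z in(('lid',r,.114),('hub',(319.5,261),.064),('yel',y,.03)):
    X=onz(W,*p,z);v=X[:2]-ct;print(n,p,X,np.linalg.norm(v),np.degrees(np.arctan2(v[1],v[0]))%360)
print(tri((W,*r),(S,475.2,320.3)),tri((W,*y),(S,472.5,289.5)))
```

```text
[192 162  28  25 382]
[ 291  190   56   48 2104]
lid [318.46530418 213.39543726] [0.48920267 0.29977997 0.114     ] 0.07055337569974049 135.12481407834727
hub (319.5, 261) [0.53427326 0.25398532 0.064     ] 0.006336837437653568 141.03001128440988
yel [207.44502618 173.15706806] [0.3975024  0.23334365 0.03      ] 0.14267320847159212 186.70427172903595
(array([0.4895165 , 0.30008057, 0.11277586]), np.float64(0.0011497938001615768)) (array([0.39537453, 0.22799368, 0.021467  ]), np.float64(0.004106869575487403))
```

{"fn": "nudge_tcp", "kwargs": {"motion": "0,0,0.4,0,0,0,0.088\n0,0,0.6,0,0,0,0.088\n0,0,0.5,0,0,0,0.088\n0,0,0.24,0,0,0,0.088\n0,0,0.1,0,0,0,0.088\n0,0,0,0,0,0,0.088\n0,0,0,0,0,0,0.088"}}

```text
time_s: 13.05
eef_pos: [0.4915, 0.301, 0.1162]
orientation: [3.139, 0.001, 2.338]
wrist_force: [-0.4, -0.4, 0.2]
grip_width: 0.0877
grasp_force: 0.0
```

{"fn": "nudge_tcp", "kwargs": {"motion": "0,0,0,0,0,0,0\n0,0,0,0,0,0,0\n0,0,0,0,0,0,0\n0,0,0,0,0,0,0\n0,0,0,0,0,0,0\n0,0,0,0,0,0,0\n0,0,0,0,0,0,0\n0,0,0,0,0,0,0\n0,0,0,0,0,0,0\n0,0,0,0,0,0,0", "clamp_n": 25}}

```text
time_s: 14.05
eef_pos: [0.4902, 0.3003, 0.1146]
orientation: [-3.141, -0.0, 2.338]
wrist_force: [-1.5, -1.1, 1.2]
grip_width: 0.0434
grasp_force: 25.0
```

{"fn": "nudge_tcp", "kwargs": {"motion": "0,-0.07,0,0,0,-1,0\n-0.004,-0.098,0,0,0,-1.4,0\n-0.004,-0.098,0,0,0,-1.4,0\n-0.004,-0.098,0,0,0,-1.4,0\n-0.004,-0.098,0,0,0,-1.4,0\n-0.004,-0.098,0,0,0,-1.4,0\n0,0,0,0,0,0,0"}}

```text
time_s: 14.75
eef_pos: [0.4739, 0.2777, 0.1146]
orientation: [3.142, -0.001, 2.738]
wrist_force: [-4.0, 2.2, 2.2]
grip_width: 0.0435
grasp_force: 25.0
```

In the tool's units: -0.0002 m is -0.004, -0.0049 m is -0.098, -0.07 rad is -1.4.

{"fn": "nudge_tcp", "kwargs": {"motion": "0.006,-0.084,0,0,0,-1.2,0\n0,-0.098,0,0,0,-1.4,0\n-0.002,-0.098,0,0,0,-1.4,0\n-0.002,-0.098,0,0,0,-1.4,0\n-0.004,-0.098,0,0,0,-1.4,0\n-0.004,-0.098,0,0,0,-1.4,0\n-0.002,-0.098,0,0,0,-1.4,0\n-0.002,-0.098,0,0,0,-1.4,0\n0,0,0,0,0,0,0\n0,0,0,0,0,0,0"}}

```text
time_s: 15.75
eef_pos: [0.4684, 0.2404, 0.1146]
orientation: [3.141, -0.001, -2.998]
wrist_force: [-5.4, 1.0, 2.7]
grip_width: 0.0436
grasp_force: 25.0
```

Run:
```python
from h import *
import pickle
D={n:snap(n) for n in('wrist','side','scene')};pickle.dump(D,open('d5.pkl','wb'))
o=arm.get_obs();v=np.array(o['eef_pos'])[:2]-[.5392,.25];print(v,np.linalg.norm(v),np.degrees(np.arctan2(v[1],v[0]))%360,o['wrist_force'])
W=D['wrist']['frame'];S=D['scene'];im=np.zeros((600,800,3),np.uint8)
im[:300,:480]=cv2.resize(W,(480,300))
im[300:,:360]=cv2.resize(S['frame'][270:370,380:500],(360,300),interpolation=cv2.INTER_CUBIC)
im[300:,400:800]=cv2.resize(D['side']['frame'][265:400,170:350],(400,300),interpolation=cv2.INTER_CUBIC)
cv2.imwrite('pics/f1.png',im[:,:,::-1])
```

```text
[-0.07080118 -0.00962684] 0.07145266696188012 187.7430214397734 [-3.79454616  1.3661514   3.0215661 ]
```

View pics/f1.png

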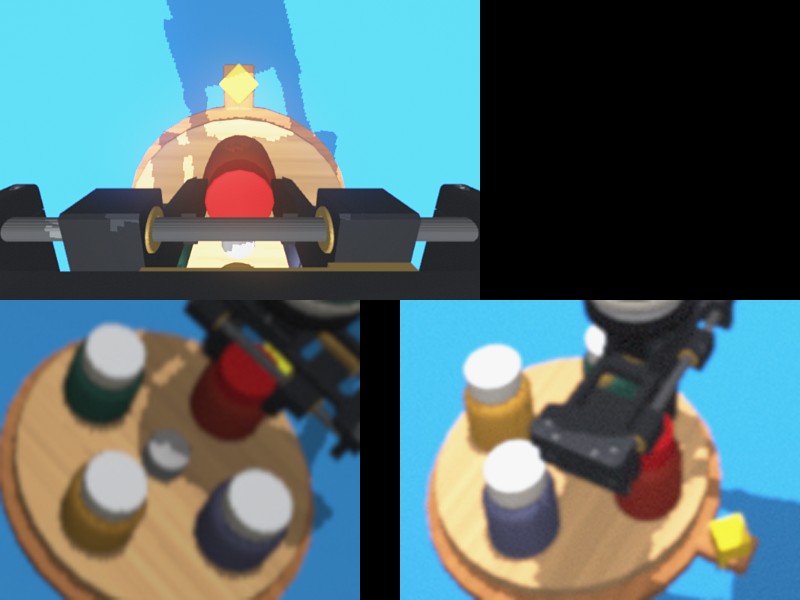

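Nearly aligned: in the wrist view the pointer (238,84 in the reduced image), the lid (239,197) and the hub (238,247) are in line. I compute the residual.

Run:
```python
from h import *
import pickle
D=pickle.load(open('d5.pkl','rb'));W=D['wrist'];S=D['scene']
f=lambda c,v:np.degrees(np.arctan2(v[1]-c[1],v[0]-c[0]))%360
hsv=cv2.cvtColor(W['frame'],cv2.COLOR_RGB2HSV)
n,l,s,c=cv2.connectedComponentsWithStats(cv2.inRange(hsv,(24,100,150),(33,255,255)));i=1+s[1:,4].argmax();print(s[i],c[i])
y=onz(W,*c[i],.03)
n,l,s,c2=cv2.connectedComponentsWithStats(cv2.inRange(hsv,(0,150,215),(6,255,255)));j=1+s[1:,4].argmax();print(s[j],c2[j])
x,w=s[j,0],s[j,2]
# lid centre col from extents; row from picture (197/.75)
L=onz(W,x+w/2-.5,262,.114)
L2=[onz(S,380+u/3,270+v/3,.114) for u,v in((112,350-300),(115,481-300),(260,500-300))]  # green, amber, dark
g,a,dk=L2
cen=(g+dk)/2
print('yel',y,'lid',L,'tool',arm.get_obs()['eef_pos'])
print('cream',np.array(L2)[:,:2],'centre',cen[:2],'red pred angle',f((0,0),cen-a), f(dk*0,(np.array([-1,1,0])*((dk-g)[[1,0,2]]))))
for C in([.5392,.25],cen[:2],[.5393,.2504]):
    print('yel',f(C,y),'yel scene',f(C,(.399,.2278)),f(C,(.3972,.2283)),'lid',f(C,L),'tool',f(C,arm.get_obs()['eef_pos']))
```

```text
[293  86  51  53 503] [317.40357853 106.88667992]
[ 274  227   91   62 3990] [317.50025063 260.0726817 ]
yel [0.39303372 0.2293121  0.03      ] lid [0.46320515 0.24041312 0.114     ] tool [0.46839882 0.24037316 0.1145935 ]
cream [[0.54943212 0.17856115]
 [0.60846888 0.25816038]
 [0.52966193 0.31843601]] centre [0.53954702 0.24849858] red pred angle 187.980002827293 188.04500680191944
yel 188.05594787003116 yel scene 188.99780788173965 188.6885450590095 lid 187.18997638227827 tool 187.7430214397734
yel 187.46064665144436 yel scene 188.3778159346043 188.07616825154034 lid 186.04572182958228 tool 186.51518246503636
yel 188.20406961263814 yel scene 189.15079107663345 188.84006485703725 lid 187.47690564756155 tool 188.0493826582546
```

The manual's scale: shifts go in shares of 50 mm and turns go in units of 0.05 rad. Converting my numbers, -0.0008 m is -0.016, 0.0005 m is 0.01, -0.012 rad is -0.24.

{"fn": "nudge_tcp", "kwargs": {"motion": "0.01,-0.016,0,0,0,-0.24,0\n0,0,0,0,0,0,0\n0,0,0,0,0,0,0\n0,0,0,0,0,0,0\n0,0,0,0,0,0,0"}}

```text
time_s: 16.4
eef_pos: [0.4685, 0.2394, 0.1146]
orientation: [3.141, -0.0, -2.984]
wrist_force: [-5.1, 3.3, 1.2]
grip_width: 0.0436
grasp_force: 25.0
```

Run:
```python
from h import *
import pickle
S3=pickle.load(open('d3.pkl','rb'))['side']['frame'];S=snap('side')['frame']
for F in(S3,S):
    m=cv2.inRange(cv2.cvtColor(F,cv2.COLOR_RGB2HSV),(45,60,15),(88,255,140));m[260:]=0;m[:,430:]=0;m[:100]=0
    n,l,s,c=cv2.connectedComponentsWithStats(m);i=1+s[1:,4].argmax();print(s[i],c[i])
o=arm.get_obs();print(o['eef_pos'],o['wrist_force'],np.abs(o['joint_vel']).max())
```

```text
[357 148  30  32 731] [371.37209302 163.29685363]
[357 146  30  34 755] [371.47284768 162.87682119]
[0.46850386 0.23939415 0.11456569] [-4.14002749  3.22971265  0.19239759] 0.0006822063640849272
```

The pail has not moved on the hook, and the lid is held still at the pointer, so I hand the job in.

```bash
python3 -c "
from cell import arm
print(arm.sign_off())"
```

```text
the job is handed in; nothing more can be done
None
```

The green pail hangs on the hook by its wooden grip, released, and the red-lidded jar stands at the yellow pointer (within about 1° by my measurements) with the gripper still holding its lid; the job is handed in at about 16.5 s.

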